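# Brace the square jar and twist off its tight lid

## Task

The tight lid of the square white jar cannot be twisted off while the jar stands loose on the worktop, because the jar just turns with it. Stand the jar, lid still on, right down in the square well of the wooden jar holder, unscrew the lid anticlockwise until its threads let go, and lift the lid straight off, leaving the jar standing in the holder. Finish while still holding the lid in the gripper, level and centred about 3 cm above the jar's mouth, clear of the jar; leave the other things where they are and do not tip the jar over.

Things in the scene. Friction and masses are not known exactly. Their poses are not given: they have to be found in the camera images.
- jar: white square stoneware jar: body 64 x 64 mm, 70 mm tall, then a shoulder (to 76 mm) and a round neck. Origin at the centre of its underside, z up, x and y square to its sides; any side may face forward. About 0.35 kg (varies), 106 mm tall with its lid, by which it may be carried. On the bare worktop it turns along with the lid.
- lid: round dark metal twist-off lid on the jar, 61 mm diameter (62 over its ribs), 26 mm tall, 50 g; origin at the centre of its lower rim, 80 mm above the jar's underside when closed. Anticlockwise from above it lets go 30 to 46 degrees from its start on the jar, then lifts straight off; from about 85 degrees the next lug may block it. Clockwise it is near its stop. Turning takes 0.2 to 0.4 N m.
- jar_mouth (a point): centre of the top of the jar's neck (45 mm diameter), 104 mm above the jar's underside, fixed to the jar. Inside the lid a rubber seal ring pushes up with about 10 N against three lugs under the jar's thread; when they let go, a free lid springs up 2 mm.
- jar_holder: fixed wooden holder: board 150 (own x) x 110 x 10 mm carrying a block 106 x 106 mm, top 45 mm above the worktop, with a square well 70 x 70 mm (sides along own x and y, floor at 10 mm, 35 mm deep, 45-degree lead-in to 81 mm at the top). Origin at the centre of the underside. The seated jar has 3 mm play each side and can turn about 6 degrees before the walls stop it.
- well_floor (a point): centre of the floor of the holder's well, 10 mm above the worktop; axes as the holder's. The jar's underside belongs here.
- amber_jar: bystander: round jar with a red lid, 59 mm across, 86 mm tall, at the back (not the jar to open); origin at the centre of its underside
- yoghurt_tub: bystander: small round tub, 72 mm across, 71 mm tall; origin at the centre of its underside
- tape_roll: bystander: roll of tape lying flat, 104 mm across, 25 mm tall; origin at the centre of its underside
- tin_small: bystander: flat round tin, 86 mm across, 40 mm tall; origin at the centre of its underside
- teal_peeler: bystander: peeler lying flat, 142 mm long (own y), 29 mm wide, 13 mm high; origin at the centre of its underside
- spoon_a: bystander: metal spoon lying flat, 199 mm long (own x), 40 mm wide, 18 mm high; origin at the centre of its underside
There are look-alikes about, which are no part of the job. There is more than one size of the lid; the one meant has the size given above. Leave any purple look-alike of the jar alone.

How it is judged:
By the outcome, as a careful person would: the job done as asked, in the order asked, and still so for the second after the job is handed in, while the arm keeps its last pose, push and grip.
It also fails if it takes over 54 s, if anything falls off the work surface, if the arm or the gripper's body presses on something with over 40 N, if the wrist force passes 120 N, or if a joint passes its speed limit or range.

## Robot

A 6-joint arm with a two-finger parallel gripper is mounted at the origin on a cart in front of the work surface, level with it; the furniture and walls round the work are solid. World frame = base frame: x ahead of the robot, y to its left, z up, the work surface at z = 0. Lengths are in m, angles in rad, forces in N, time in s.
With the tool pointing down it reaches from about 0.425 to 0.95 m from the base axis. Payload 3.5 kg.
Tool frame: the origin (TCP) lies midway between the tips of the shut fingers; the grasp point (between the pads) lies 19 mm behind it; z points along the fingers, y is the line along which they close (so a half turn about z gives the same grasp; the last joint's range is limited). The gripper opens to 85 mm and grips with 20 to 120 N. Pads are 22 mm wide; open, the fingers measure 114 mm over their backs; the gripper's body (76 mm by 85 mm) begins 54 mm behind the grasp point. The pads swing forward as they close: fully open they stand 13 mm farther back than shut.
Start: joints at [1.058, 0.286, 1.577, -0, 1.279, -0.15], TCP at [0.24, 0.631, 0.208] pointing down, gripper open.
Joint ranges: [-2.77, 2.77], [-0.9, 2.22], [0.21, 2.48], [-1.53, 4.67], [0.24, 2.81], [-2.84, 2.84]. Speed limits (rad/s): [2.79, 2.79, 3.14, 3.14, 3.14, 3.14].

## Interface

Orientations are given as a unit quaternion [x, y, z, w].
In Python, from plant import ctrl gives the robot as it stands. The module is installed in compiled form; this text tells all that it offers.
- The arm moves only by the shell command python3 -m inch 'ROWS' [FORCE]. ROWS is JSON, a list of rows, each a list of 5 numbers: the closure, from 0 (fully open) to 1 (shut), then the shift along the tool's x, y, z in m, then the turn about the tool's z in degrees. A call has 1 to 5 rows; each row is the pose to reach, as a shift and turn from the pose commanded when the call began, along the tool's axes at that moment; what a row does not reach only later rows make up. A row lasts 1/12 s, in which the tool goes at most 41.7 mm and 7.16 degrees, less where a joint would pass 70% of its speed; a pose out of reach is approached as far as the arm can. A call with a gripper value outside its range is refused whole. The fingers move at their own pace and stop on an object; FORCE is the grip in N (left out, the last holds). Time passes only in rows, so rows that repeat a pose let the fingers close. It gives the time, the measured TCP pose, the force, the opening and the grip force at its end, in the units of the state.
- ctrl.get_state(): the state, without advancing time (a new reading comes with each control period).
- ctrl.read_camera(name): name is "scene" or "top" or "wrist"; returns a dict with "pixels" (384x512x3 uint8, red, green, blue), "depth" (384x512 float32, m along the optical axis (not along the pixel's ray), 0 where there is no reading), "fx", "fy", "cx", "cy" (pixels), "D" ([k1, k2, p1, p2, k3] as OpenCV has them; the pictures are not rectified), "xyz" and "rotation" of the camera in the world; the wrist camera has in their place "mount" (4x4, takes a point from camera to tool coordinates, whose origin is the TCP and whose axes are the flange's). Camera axes: x right, y down, z forward; pixel columns grow to the right and rows downward; lengths in m; the calibration is good to about 2 mm. A picture is of the moment at which its call begins: read the wrist's pose just before it.
- ctrl.sign_off(): hands the job in; it is judged then, once.
Trained networks look in a picture, given as the dict that the camera call returned (one of the last four; its "shot" number tells which), for a name from the list of things; names that differ only in an ending like _2 or _b are one class to them, and where a whole thing is asked for, a point or a joint stands for the part that bears it (a point fixed in the world has none). Each returns a list of dicts, best first, with "score" (0 to 1); they miss things now and then, are a little off and sometimes report something else, mostly with a low value. They report only what shows in the picture. A call takes as long as a camera call. They do not tell look-alikes from the thing itself.
- ctrl.spot_in(query, picture): "at" ([column, row] in pixels, amid what is visible of it).
- ctrl.tip_of(query, picture): "at" ([column, row] in pixels: a listed point, or the origin of a listed thing).
The state is a dict: "time": time; "qpos": joint angles; "dq": joint speeds; "joint_efforts": joint torques, N m; "eef_pos": TCP position; "tcp_rot": TCP orientation; "contact_force": force on the tool from outside, world axes, zero at the start; "wrist_torque": the same for the moment, N m; "opening": opening from 0.0 (shut) to 1.0 (fully open); "finger_force": force on a finger pad.
Only numpy, scipy, OpenCV 4.12 (cv2) and the standard library are available. Lean on these libraries where they do the work, as an engineer would, in place of code of your own. Each camera call takes 0.05 s, during which the arm holds its last target. There are 200 camera calls.

## Working session

There is one attempt and no reset: what is moved stays moved. The work goes in short steps, Python scripts to look and compute and a shell command to move; the robot and the scene stay as the last step left them, time stands still between calls to the robot, and variables do not carry over. Pictures are saved under pics/ and viewed, at most 10 in all, crops included, and the job is handed in when it is done.

```bash
mkdir -p pics; cat > h.py <<'E'
import numpy as np, cv2
from scipy.spatial.transform import Rotation as R
from plant import ctrl
def pose(p):
    if "mount" in p:
        s=p["st"]; T=np.eye(4); T[:3,:3]=R.from_quat(s["tcp_rot"]).as_matrix(); T[:3,3]=s["eef_pos"]
        return T@np.array(p["mount"])
    T=np.eye(4); r=np.array(p["rotation"],float)
    T[:3,:3]=r if r.shape==(3,3) else R.from_quat(r).as_matrix(); T[:3,3]=p["xyz"]; return T
def cam(n):
    s=ctrl.get_state(); p=ctrl.read_camera(n); p["st"]=s; return p
def K(p): return np.array([[p["fx"],0,p["cx"]],[0,p["fy"],p["cy"]],[0,0,1]])
def ray(p,uv):
    T=pose(p); q=cv2.undistortPoints(np.array([[uv]],float),K(p),np.array(p["D"],float))[0,0]
    return T[:3,3],T[:3,:3]@np.array([q[0],q[1],1])
def onz(p,uv,z):
    o,d=ray(p,uv); return o+d*(z-o[2])/d[2]
def dep(p,uv):
    o,d=ray(p,uv); u,v=int(round(uv[0])),int(round(uv[1])); w=p["depth"][max(0,v-2):v+3,max(0,u-2):u+3]; w=w[w>0]
    return o+d*np.median(w) if len(w) else None
def cloud(p):
    T=pose(p); h,w=p["depth"].shape; g=np.stack(np.meshgrid(np.arange(w),np.arange(h)),-1).reshape(-1,1,2).astype(float)
    q=cv2.undistortPoints(g,K(p),np.array(p["D"],float))[:,0]; q=np.c_[q,np.ones(len(q))]*p["depth"].reshape(-1,1)
    X=q@T[:3,:3].T+T[:3,3]; X[p["depth"].ravel()==0]=np.nan; return X.reshape(h,w,3)
def save(p,n,c=None,s=1):
    im=p["pixels"][...,::-1]
    if c: im=im[c[1]:c[3],c[0]:c[2]]
    cv2.imwrite("pics/"+n,cv2.resize(im,None,fx=s,fy=s,interpolation=cv2.INTER_CUBIC))
E
python3 - <<'E'
from h import *
np.set_printoptions(precision=3,suppress=True)
s=ctrl.get_state();print(s["eef_pos"],s["tcp_rot"],R.from_quat(s["tcp_rot"]).as_matrix())
for n in("top","scene"):
    p=cam(n);save(p,n+".png",s=1.5)
    for q in("jar","lid","jar_holder","amber_jar","tin_small"):
        for d in ctrl.spot_in(q,p)[:4]: print(n,q,round(d["score"],2),np.array(d["at"]),dep(p,d["at"]))
    for q in("jar_mouth","well_floor"):
        for d in ctrl.tip_of(q,p)[:3]: print(n,q,round(d["score"],2),np.array(d["at"]),dep(p,d["at"]))
E
```

```text
[0.239 0.63  0.207] [ 0.18   0.984 -0.001 -0.   ] [[-0.935  0.355 -0.001]
 [ 0.355  0.935 -0.002]
 [ 0.    -0.002 -1.   ]]
top jar 0.64 [343.2 208.5] [ 0.523 -0.274  0.076]
top jar 0.47 [303.4 217.7] [ 0.489 -0.137  0.098]
top lid 0.77 [308.9 248.2] [ 0.386 -0.164  0.036]
top lid 0.7 [307.3 209.4] [ 0.517 -0.149  0.106]
top jar_holder 0.9 [216.2 208. ] [0.523 0.165 0.009]
top jar_holder 0.62 [290.3 149.8] [ 0.724 -0.094  0.069]
top amber_jar 0.54 [253.9 154.2] [0.704 0.031 0.087]
top tin_small 0.61 [364.6 155.4] [ 0.716 -0.361  0.036]
top jar_mouth 0.66 [345.1 205.1] [ 0.535 -0.28   0.078]
top jar_mouth 0.44 [310.2 216. ] [ 0.495 -0.159  0.106]
top well_floor 0.92 [215.1 209.3] [0.518 0.169 0.009]
scene jar 0.91 [252.9 122.1] [ 0.524 -0.255  0.094]
scene jar 0.41 [290.7 187.8] [ 0.451 -0.021  0.008]
scene lid 0.87 [298.7 149.5] [ 0.387 -0.146  0.036]
scene lid 0.64 [267. 143.] [ 0.502 -0.149  0.106]
scene jar_holder 0.9 [292.3 238.4] [0.498 0.155 0.009]
scene amber_jar 0.77 [217.5 213.8] [0.707 0.054 0.083]
scene tin_small 0.65 [196.8 122.7] [ 0.711 -0.347  0.038]
scene tin_small 0.48 [292.1 243.8] [0.504 0.173 0.011]
scene jar_mouth 0.81 [254.5 116.6] [ 0.512 -0.281  0.09 ]
scene jar_mouth 0.67 [264.9 143.3] [ 0.509 -0.149  0.106]
scene well_floor 0.92 [285.3 241.4] [0.522 0.16  0.011]
scene well_floor 0.23 [328.4 304.7] [0.456 0.378 0.015]
```

View pics/top.png

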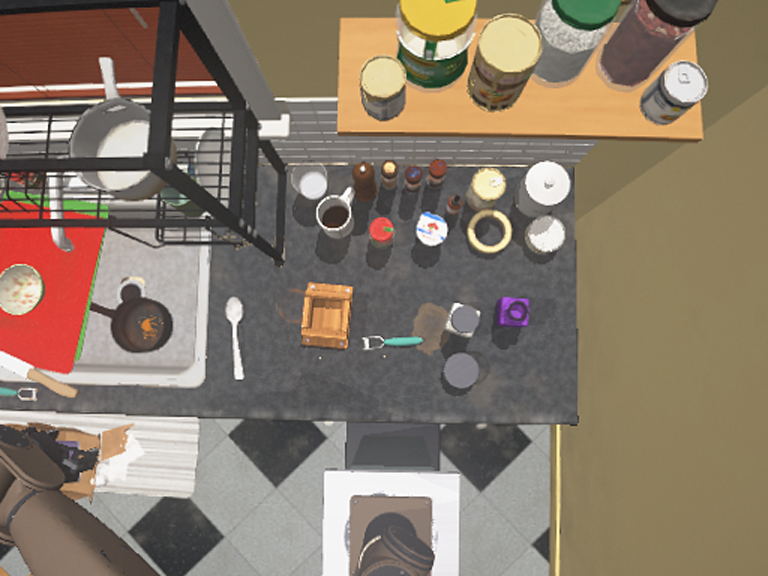

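View pics/scene.png

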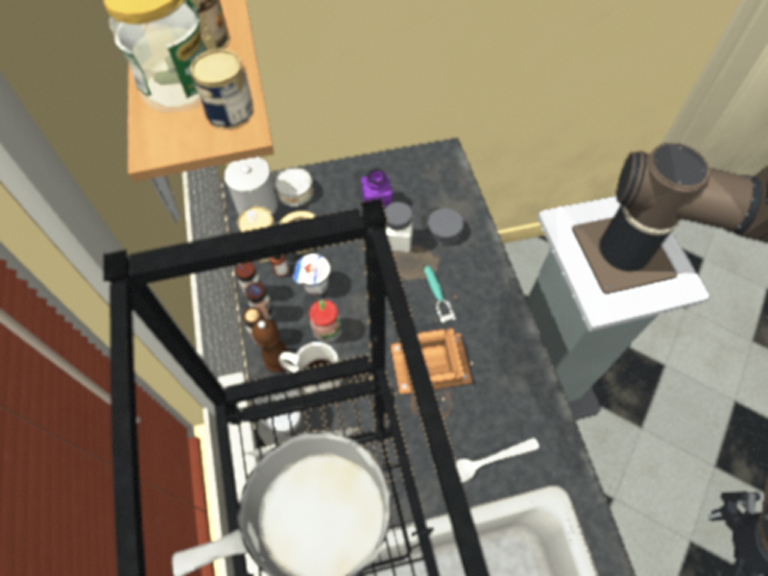

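Top view: the white jar with its dark lid is at pixel (307,212) in the original picture. Beside it are a purple look-alike (343,208) and a loose larger lid (308,247). The holder is at (217,210), with only the peeler between it and the jar. I'll go over the holder and look with the wrist camera.

```bash
python3 - <<'E'
from h import *
s=ctrl.get_state();M=R.from_quat(s["tcp_rot"]).as_matrix()
for g in([0.45,0.17,0.30],[0.45,-0.13,0.30]): print(M.T@(np.array(g)-s["eef_pos"]))
p=ctrl.read_camera("wrist");m=np.array(p["mount"]);print(m.round(3),p["fx"])
E
```

```text
[-0.36040147 -0.35635955 -0.09172728]
[-0.46687054 -0.63683119 -0.09174634]
[[-0.    -0.945 -0.328  0.084]
 [ 1.    -0.     0.     0.   ]
 [-0.    -0.328  0.945 -0.166]
 [ 0.     0.     0.     1.   ]] 265.13354213310083
```

```bash
python3 -m inch '[[0,-0.028,-0.027,-0.02,0],[0,-0.055,-0.055,-0.04,0],[0,-0.083,-0.082,-0.06,0],[0,-0.11,-0.11,-0.08,0],[0,-0.138,-0.137,-0.09,0]]' && python3 -m inch '[[0,-0.028,-0.027,0,0],[0,-0.055,-0.055,0,0],[0,-0.083,-0.082,0,0],[0,-0.11,-0.11,0,0],[0,-0.138,-0.137,0,0]]' && python3 -m inch '[[0,-0.028,-0.027,0,7],[0,-0.055,-0.055,0,14],[0,-0.083,-0.082,0,21],[0,-0.083,-0.082,0,28],[0,-0.083,-0.082,0,35]]' && python3 -m inch '[[0,0,0,0,7],[0,0,0,0,14],[0,0,0,0,21],[0,0,0,0,28],[0,0,0,0,28]]'
python3 - <<'E'
from h import *
s=ctrl.get_state();print(s["eef_pos"],R.from_quat(s["tcp_rot"]).as_matrix().round(3),s["qpos"])
p=cam("wrist");save(p,"w1.png",s=1.4)
for q in("jar_holder","well_floor"):
    for d in ctrl.tip_of(q,p)[:2]: print(q,d["score"],d["at"],dep(p,d["at"]),onz(p,d["at"],0.01))
X=cloud(p)
m=(abs(X[...,2]-0.045)<.004)&(abs(X[...,1]-.165)<.12)&(abs(X[...,0]-.52)<.12)
P=X[m];print(m.sum(),np.median(P[:,2]),cv2.minAreaRect((P[:,:2]*1000).astype(np.float32)))
np.save("w1.npy",X)
E
```

```text
time: 1.27
eef_pos: [0.3178, 0.4589, 0.2989]
tcp_rot: [0.18, 0.984, 0.001, 0.001]
contact_force: [1.5, -0.5, 0.3]
opening: 0.999
finger_force: 0.0
time: 1.68
eef_pos: [0.3978, 0.281, 0.2967]
tcp_rot: [0.18, 0.984, 0.0, 0.0]
contact_force: [0.7, 0.4, 0.1]
opening: 1.0
finger_force: 0.0
time: 2.1
eef_pos: [0.447, 0.1743, 0.2965]
tcp_rot: [0.473, 0.881, 0.0, 0.0]
contact_force: [0.1, -0.0, 0.0]
opening: 0.996
finger_force: 0.0
time: 2.52
eef_pos: [0.4461, 0.1765, 0.2965]
tcp_rot: [0.669, 0.744, 0.0, 0.0]
contact_force: [-0.7, -0.3, -0.0]
opening: 0.997
finger_force: 0.0
[0.44611179 0.17650784 0.29649588] [[-0.106  0.994  0.   ]
 [ 0.994  0.106  0.   ]
 [ 0.     0.    -1.   ]] [ 1.64858487e-01 -2.14642619e-01  1.93244935e+00  7.58404341e-06
  1.42348683e+00  5.86154060e-02]
jar_holder 0.78 [296.9, 164.3] [0.51670646 0.1654477  0.00985823] [0.51668173 0.16547746 0.01      ]
well_floor 0.79 [302.2, 169.2] [0.52715244 0.15795301 0.01065829] [0.52728271 0.15780364 0.01      ]
well_floor 0.41 [272.6, 336.8] [0.45063111 0.1869403  0.39511549] [ 0.52429129 -0.23294349  0.01      ]
2136 0.04495276659320277 ((518.48681640625, 159.6617431640625), (106.63496398925781, 106.73362731933594), 85.46263122558594)
```

View pics/w1.png

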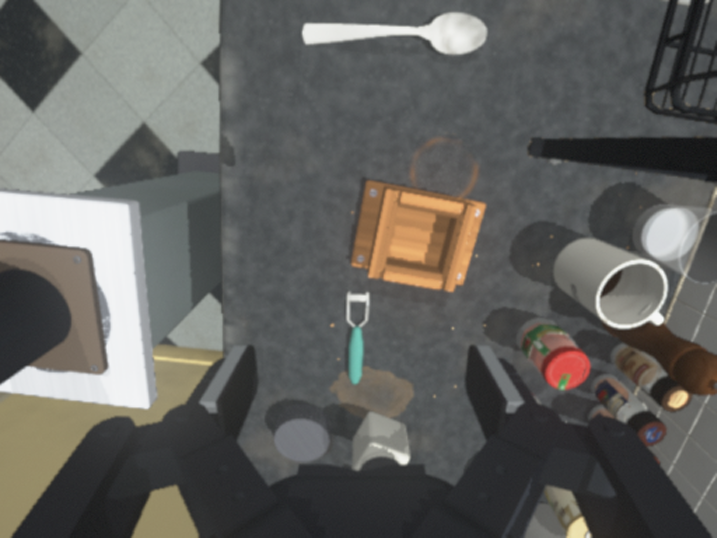

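The holder's block top is at z=0.045 and measures 106.6 mm square, both as expected. Its centre is (0.5185, 0.1597) with yaw -4.5°. Next I'll go over the jar.

```bash
python3 -m inch '[[0,-0.039,0.003,0,0],[0,-0.078,0.006,0,0],[0,-0.117,0.009,0.01,0],[0,-0.156,0.012,0.02,0],[0,-0.195,0.015,0.03,0]]' >/dev/null&& python3 -m inch '[[0,-0.039,0.003,0.01,0],[0,-0.078,0.006,0.016,0],[0,-0.115,0.007,0.016,0],[0,-0.115,0.007,0.016,0],[0,-0.115,0.007,0.016,0]]'
python3 - <<'E'
from h import *
s=ctrl.get_state();print(s["eef_pos"],R.from_quat(s["tcp_rot"]).as_matrix().round(3),s["qpos"].round(2) if hasattr(s["qpos"],"round") else s["qpos"])
p=cam("wrist");save(p,"w2.png",s=1.4)
for q in("jar","lid"):
    for d in ctrl.spot_in(q,p)[:2]: print(q,d["score"],d["at"],dep(p,d["at"]))
X=cloud(p);near=(abs(X[...,1]+.149)<.07)&(abs(X[...,0]-.51)<.07)
m=near&(abs(X[...,2]-.106)<.005);P=X[m];print(m.sum(),np.median(P[:,2]),cv2.minEnclosingCircle((P[:,:2]*1000).astype(np.float32)),cv2.minAreaRect((P[:,:2]*1000).astype(np.float32)))
for lo,hi in((.04,.08),(.015,.08),(.066,.08)):
    m=near&(X[...,2]>lo)&(X[...,2]<hi);P=X[m];print(lo,m.sum(),cv2.minAreaRect((P[:,:2]*1000).astype(np.float32)) if m.sum() else 0)
np.save("w2.npy",X)
E
```

```text
time: 3.5
eef_pos: [0.5015, -0.1308, 0.25]
tcp_rot: [0.668, 0.744, -0.0, -0.001]
contact_force: [-0.8, 1.3, 0.3]
opening: 0.998
finger_force: 0.0
[ 0.50145438 -0.13076927  0.24996507] [[-0.106  0.994 -0.001]
 [ 0.994  0.106  0.001]
 [ 0.001 -0.001 -1.   ]] [-0.45 -0.09  1.91  0.    1.33 -0.56]
jar 0.94 [260.9, 167.9] [ 0.50602597 -0.12900972  0.07124698]
jar 0.75 [262.7, 255.5] [ 0.52225351 -0.25336993  0.08579905]
lid 0.94 [260.9, 196.5] [ 0.50870605 -0.15666259  0.10667217]
lid 0.56 [188.3, 169.2] [ 0.40092912 -0.15074497  0.03553759]
1789 0.1063431073112639 ((509.52349853515625, -156.486572265625), 31.073461532592773) ((508.8387756347656, -156.81565856933594), (60.38736343383789, 59.90355682373047), 69.3924331665039)
0.04 611 ((509.3761901855469, -155.87265014648438), (62.0916862487793, 63.37345504760742), 70.69956970214844)
0.015 760 ((509.349853515625, -155.85601806640625), (62.08415222167969, 63.44620895385742), 70.72528076171875)
0.066 385 ((509.59820556640625, -156.0126495361328), (61.412845611572266, 63.17237091064453), 71.35784912109375)
```

View pics/w2.png

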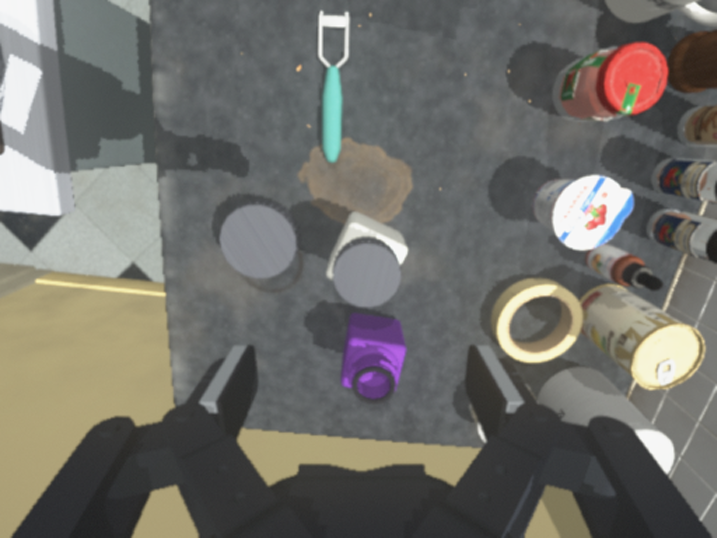

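The white jar is at (0.5094, -0.1565). Its lid top is at z=0.106 with a radius of about 30.5 mm, so it's the right size. Its yaw is -19.3°, so it needs +14.8° to line up with the holder. I'll descend and grip the lid.

```bash
python3 -m inch '[[0,-0.0264,0.0052,0.02,0],[0,-0.0264,0.0052,0.06,0],[0,-0.0264,0.0052,0.1,0],[0,-0.0264,0.0052,0.13,0],[0,-0.0264,0.0052,0.15,0]]' && python3 -m inch '[[0,0,0,0.015,0],[0,0,0,0.028,0],[0,0,0,0.028,0],[0,0,0,0.028,0]]' && python3 -m inch '[[1,0,0,0,0],[1,0,0,0,0],[1,0,0,0,0],[1,0,0,0,0],[1,0,0,0,0]]' 80 && python3 -m inch '[[1,0,0,0,0],[1,0,0,0,0],[1,0,0,0,0],[1,0,0,0,0],[1,0,0,0,0]]'
```

```text
time: 4.07
eef_pos: [0.5077, -0.1522, 0.0968]
tcp_rot: [0.667, 0.745, -0.001, -0.002]
contact_force: [-0.5, -0.1, -0.5]
opening: 1.002
finger_force: 0.0
time: 4.4
eef_pos: [0.5094, -0.1534, 0.0722]
tcp_rot: [0.667, 0.745, -0.0, -0.001]
contact_force: [0.7, 0.7, 0.9]
opening: 0.999
finger_force: 0.0
time: 4.82
eef_pos: [0.51, -0.1552, 0.0751]
tcp_rot: [0.667, 0.745, -0.0, 0.0]
contact_force: [-4.9, 1.6, 9.1]
opening: 0.659
finger_force: 87.4
time: 5.23
eef_pos: [0.51, -0.1552, 0.0752]
tcp_rot: [0.667, 0.745, -0.0, 0.0]
contact_force: [-4.7, 1.9, 8.6]
opening: 0.658
finger_force: 87.4
```

```bash
python3 -m inch '[[1,0,0,-0.01,0],[1,0,0,-0.025,0],[1,0,0,-0.05,0],[1,0,0,-0.08,0],[1,0,0,-0.08,0]]'
python3 - <<'E'
from h import *
p=cam("wrist");save(p,"w3.png",s=1.4)
s=ctrl.get_state();print(s["eef_pos"],s["contact_force"])
for q in("jar","lid"):
    for d in ctrl.spot_in(q,p)[:2]: print(q,d["score"],d["at"],dep(p,d["at"]))
X=cloud(p);M=R.from_quat(s["tcp_rot"]).as_matrix();T=(X-s["eef_pos"])@M
for v in range(150,330,8): print(v,[tuple((T[v,u]*1000).round(0)) if T[v,u,2]==T[v,u,2] else None for u in(245,256,270)])
E
```

```text
time: 5.65
eef_pos: [0.5131, -0.1565, 0.159]
tcp_rot: [0.668, 0.744, 0.002, 0.006]
contact_force: [2.1, -1.8, -2.3]
opening: 0.663
finger_force: 90.2
[ 0.51203003 -0.15610262  0.15622799] [ 0.40175669 -0.74169315 -4.43662691]
jar 0.62 [259.1, 189.3] [ 0.51176053 -0.12879464  0.15262931]
jar 0.62 [258.7, 307.4] [ 0.53042932 -0.29223339  0.08548863]
lid 0.88 [255.9, 250.0] [ 0.51209745 -0.15398168  0.18954121]
lid 0.59 [154.5, 167.0] [ 0.39847762 -0.15370388  0.03567707]
150 [(np.float64(28.0), np.float64(-13.0), np.float64(155.0)), (np.float64(28.0), np.float64(0.0), np.float64(157.0)), (np.float64(28.0), np.float64(17.0), np.float64(155.0))]
158 [(np.float64(38.0), np.float64(-9.0), np.float64(59.0)), (np.float64(18.0), np.float64(0.0), np.float64(155.0)), (np.float64(18.0), np.float64(17.0), np.float64(157.0))]
166 [(np.float64(37.0), np.float64(-8.0), np.float64(30.0)), (np.float64(33.0), np.float64(0.0), np.float64(49.0)), (np.float64(8.0), np.float64(18.0), np.float64(156.0))]
174 [(np.float64(37.0), np.float64(-7.0), np.float64(9.0)), (np.float64(33.0), np.float64(0.0), np.float
[... 2700 characters left out ...]
), np.float64(-12.0), np.float64(66.0)), (np.float64(-136.0), np.float64(-0.0), np.float64(79.0)), (np.float64(-132.0), np.float64(16.0), np.float64(74.0))]
310 [(np.float64(-127.0), np.float64(-12.0), np.float64(56.0)), (np.float64(-136.0), np.float64(-0.0), np.float64(67.0)), (np.float64(-133.0), np.float64(15.0), np.float64(63.0))]
318 [(np.float64(-237.0), np.float64(-18.0), np.float64(157.0)), (np.float64(-137.0), np.float64(-0.0), np.float64(55.0)), (np.float64(-136.0), np.float64(15.0), np.float64(54.0))]
326 [(np.float64(-254.0), np.float64(-18.0), np.float64(158.0)), (np.float64(-254.0), np.float64(-1.0), np.float64(158.0)), (np.float64(-254.0), np.float64(22.0), np.float64(157.0))]
```

View pics/w3.png

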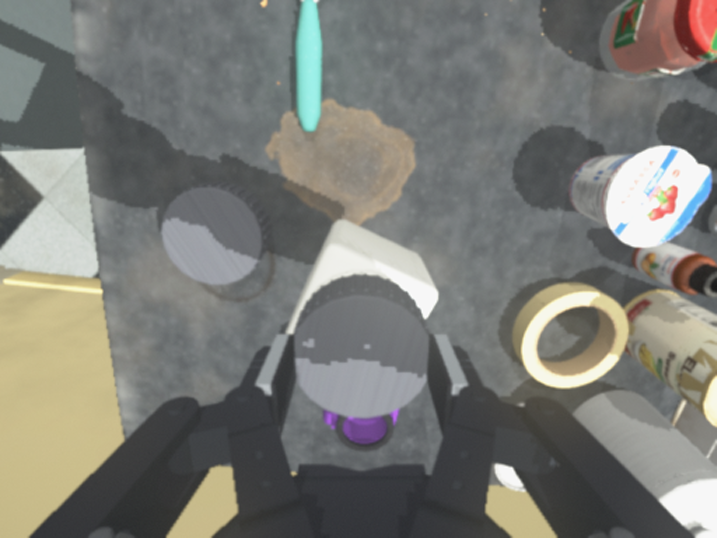

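The jar hangs level in the gripper. The lid top is 33.5 mm behind the TCP, which puts the underside 72.5 mm below it. Next I'll carry it over the holder and turn it by -14.8°.

```bash
python3 -m inch '[[1,0.015,0.002,0,0],[1,0.045,0.006,0,0],[1,0.08,0.010,0,0],[1,0.115,0.0145,0,0],[1,0.15,0.019,0,0]]' && python3 -m inch '[[1,0.035,0.0045,0,-3],[1,0.07,0.009,0,-6],[1,0.105,0.0135,0,-9],[1,0.135,0.017,0,-12],[1,0.155,0.0195,0,-14.8]]' && python3 -m inch '[[1,0.005,0,0,0],[1,0.007,0,0,0],[1,0.007,0,0,0],[1,0.007,0,0,0]]'
cat > chk.py <<'E'
from h import *
s=ctrl.get_state();M=R.from_quat(s["tcp_rot"]).as_matrix();p=cam("wrist")
print("tcp",np.array(s["eef_pos"]).round(4),"yaw",np.degrees(np.arctan2(M[1,1],M[0,1])).round(2),"tilt",M[:,2].round(4),"F",np.array(s["contact_force"]).round(1),"T",np.array(s["wrist_torque"]).round(2),"q",np.array(s["qpos"]).round(2))
X=cloud(p);T=(X-s["eef_pos"])@M
m=(abs(T[...,2]+33.5e-3)<.004)&(abs(T[...,0])<.045)&(abs(T[...,1])<.025);P=T[m];print("lid x range",P[:,0].min(),P[:,0].max())
# shoulder+body seen below lid
m=(T[...,2]>-.007)&(T[...,2]<.007)&(abs(T[...,0])<.06)&(abs(T[...,1])<.06);P=X[m]
print("shoulder",m.sum(),cv2.minAreaRect((P[:,:2]*1000).astype(np.float32)))
m=(T[...,2]>.006)&(T[...,2]<.05)&(abs(T[...,0])<.06)&(abs(T[...,1])<.05);P=T[m];P=P[P[:,0]>.02]
a=np.degrees(np.arctan2(*(P[:,:2].max(0)-P[:,:2].min(0))[::-1])) if len(P) else 0
print("body pts",len(P)); np.save("body.npy",X[m])
m=(abs(X[...,2]-0.045)<.004)&(abs(X[...,1]-.16)<.09)&(abs(X[...,0]-.5185)<.09);P=X[m]
if m.sum(): print("holder",m.sum(),P[:,:2].min(0),P[:,:2].max(0),cv2.minAreaRect((P[:,:2]*1000).astype(np.float32)))
E
python3 chk.py; python3 - <<'E'
from h import *
p=cam("wrist");save(p,"w4.png",s=1.4)
E
```

```text
time: 6.22
eef_pos: [0.51, -0.0021, 0.1492]
tcp_rot: [0.668, 0.744, -0.001, -0.002]
contact_force: [0.6, -0.2, -4.1]
opening: 0.653
finger_force: 89.6
time: 6.63
eef_pos: [0.5124, 0.1552, 0.1491]
tcp_rot: [0.565, 0.825, -0.001, -0.003]
contact_force: [0.1, -0.5, -3.8]
opening: 0.655
finger_force: 89.6
time: 6.97
eef_pos: [0.5116, 0.158, 0.1511]
tcp_rot: [0.567, 0.824, -0.001, -0.001]
contact_force: [-0.4, 0.1, -5.3]
opening: 0.654
finger_force: 90.1
tcp [0.5116 0.158  0.1511] yaw 20.95 tilt [-2.2e-03 -8.0e-04 -1.0e+00] F [-0.4  0.1 -5.3] T [-0.01  0.01 -0.  ] q [ 0.11  0.04  1.97 -0.    1.14 -0.26]
lid x range -0.032536980173319845 0.028129786073350073
shoulder 1044 ((511.9714660644531, 159.69268798828125), (54.1297492980957, 61.36405563354492), 86.23677062988281)
body pts 1424
holder 3053 [0.46170325 0.11030758] [0.5752566  0.21571085] ((518.3534545898438, 159.47140502929688), (105.86625671386719, 106.32475280761719), 85.5540771484375)
```

View pics/w4.png

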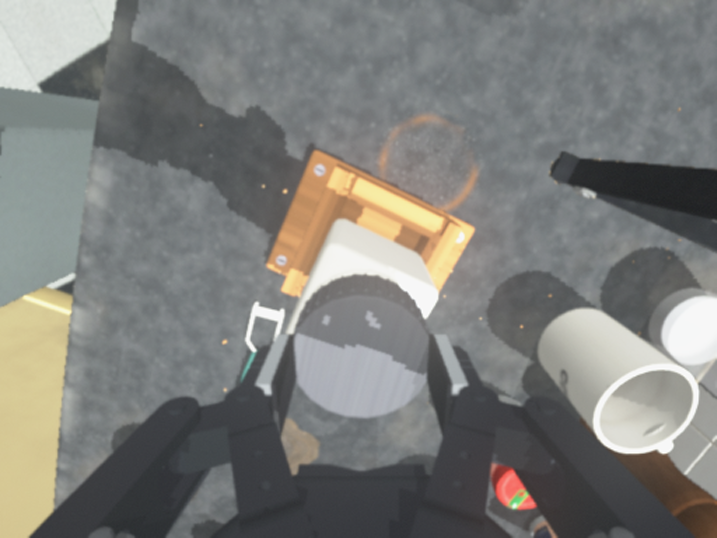

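The picture shows the jar over the well with its sides parallel to it. The holder reading repeats to within 0.3 mm. I'll shift about 7 mm in tool y and descend to just above the lead-in.

```bash
python3 -m inch '[[1,0.001,0.004,0,0],[1,0.001,0.007,0.005,0],[1,0.001,0.007,0.012,0],[1,0.001,0.007,0.02,0],[1,0.001,0.007,0.02,0]]' && python3 chk.py
```

```text
time: 7.48
eef_pos: [0.5168, 0.162, 0.1295]
tcp_rot: [0.566, 0.824, -0.002, -0.002]
contact_force: [0.1, 0.8, -4.4]
opening: 0.656
finger_force: 89.8
tcp [0.5168 0.162  0.1295] yaw 21.0 tilt [-5.e-03 -6.e-04 -1.e+00] F [ 0.1  0.8 -4.4] T [-0.06  0.05  0.01] q [ 0.12  0.08  1.97 -0.    1.1  -0.25]
lid x range -0.03242421284066093 0.027892418831719577
shoulder 1057 ((517.1150512695312, 164.2890625), (53.64517593383789, 60.409332275390625), 85.3996353149414)
body pts 1419
holder 3490 [0.46185218 0.10973177] [0.57536729 0.21604782] ((518.5083618164062, 159.4300537109375), (106.04774475097656, 106.43148803710938), 85.58094024658203)
```

Centred within 1 mm. I'll lower it into the well.

```bash
python3 -m inch '[[1,0,0.0005,0.006,0],[1,0,0.0005,0.014,0],[1,0,0.0005,0.022,0],[1,0,0.0005,0.03,0],[1,0,0.0005,0.036,0]]' && python3 -m inch '[[1,0,0,0.003,0],[1,0,0,0.006,0],[1,0,0,0.008,0],[1,0,0,0.009,0],[1,0,0,0.009,0]]' && python3 chk.py
```

```text
time: 7.95
eef_pos: [0.5183, 0.1626, 0.0948]
tcp_rot: [0.566, 0.824, -0.001, -0.001]
contact_force: [0.1, 0.0, -4.4]
opening: 0.656
finger_force: 89.9
time: 8.37
eef_pos: [0.5191, 0.1626, 0.0874]
tcp_rot: [0.566, 0.824, 0.0, 0.0]
contact_force: [-1.4, -0.2, -4.8]
opening: 0.656
finger_force: 89.9
tcp [0.5191 0.1626 0.0874] yaw 21.01 tilt [ 1.e-04  0.e+00 -1.e+00] F [-1.4 -0.2 -4.8] T [ 0.03  0.02 -0.04] q [ 0.12  0.13  1.99 -0.    1.01 -0.25]
lid x range -0.03267324113607444 0.027819957754822877
shoulder 1053 ((519.3025512695312, 164.33248901367188), (54.0399284362793, 60.54877853393555), 85.07984161376953)
body pts 4476
holder 5146 [0.46216965 0.10995362] [0.5755233  0.21622004] ((518.5547485351562, 159.27151489257812), (106.58263397216797, 106.52700805664062), 85.63423156738281)
```

```bash
python3 -m inch '[[1,0,0,0.002,0],[1,0,0,0.004,0],[1,0,0,0.004,0]]' && python3 -m inch '[[1,0,0,0.002,0],[1,0,0,0.003,0],[1,0,0,0.003,0]]'
```

```text
time: 8.67
eef_pos: [0.52, 0.1634, 0.0857]
tcp_rot: [0.566, 0.824, 0.001, 0.0]
contact_force: [-2.1, 1.3, 4.7]
opening: 0.657
finger_force: 92.9
time: 8.92
eef_pos: [0.5203, 0.1634, 0.0845]
tcp_rot: [0.566, 0.824, 0.001, 0.0]
contact_force: [-6.2, 0.7, 12.7]
opening: 0.654
finger_force: 95.3
```

Seated: TCP z is 0.0845, against 0.0852 expected. I'll ease off the push, recentre slightly and unscrew.

```bash
python3 -m inch '[[1,0.0007,-0.002,-0.001,0],[1,0.0007,-0.002,-0.002,0],[1,0.0007,-0.002,-0.002,0]]' 100 && python3 -m inch '[[1,0,0,0,-4],[1,0,0,0,-8],[1,0,0,0,-12],[1,0,0,0,-16],[1,0,0,0,-20]]' && python3 chk.py
```

```text
time: 9.17
eef_pos: [0.5199, 0.1632, 0.0859]
tcp_rot: [0.566, 0.824, 0.003, 0.003]
contact_force: [-0.1, 1.9, 7.1]
opening: 0.642
finger_force: 113.0
time: 9.58
eef_pos: [0.5188, 0.1631, 0.0856]
tcp_rot: [0.413, 0.911, 0.001, 0.001]
contact_force: [-2.8, 1.1, 9.2]
opening: 0.641
finger_force: 113.9
tcp [0.5188 0.1631 0.0856] yaw 41.19 tilt [ 0.0037  0.0011 -1.    ] F [-2.8  1.1  9.2] T [ 0.    0.62 -0.15] q [ 0.12  0.13  2.    0.    1.01 -0.6 ]
lid x range -0.0327235678970614 0.027521421100954267
shoulder 1164 ((519.5581665039062, 161.8553009033203), (61.11604309082031, 60.5581169128418), 86.30316925048828)
body pts 4045
holder 5228 [0.46224966 0.10790577] [0.57525932 0.21600676] ((518.5025024414062, 159.21766662597656), (106.06742858886719, 106.43416595458984), 85.55873107910156)
```

```bash
python3 -m inch '[[1,0,-0.001,0,-4],[1,0,-0.002,0,-8],[1,0,-0.002,0,-12],[1,0,-0.002,0,-16],[1,0,-0.002,0,-20]]' && python3 chk.py && python3 -m inch '[[1,0,0,0,-4],[1,0,-0.001,0,-8],[1,0,-0.001,0,-12],[1,0,-0.001,0,-16],[1,0,-0.001,0,-16]]' && python3 chk.py
```

```text
time: 10.05
eef_pos: [0.5183, 0.1618, 0.0859]
tcp_rot: [0.249, 0.969, 0.001, 0.003]
contact_force: [-0.8, 0.8, 8.2]
opening: 0.645
finger_force: 113.6
tcp [0.5183 0.1618 0.0859] yaw 61.2 tilt [ 0.0065  0.001  -1.    ] F [-0.8  0.8  8.2] T [ 0.02  0.23 -0.05] q [ 0.12  0.13  2.    0.    1.   -0.95]
lid x range -0.03283894010253763 0.028194645924241164
shoulder 1088 ((512.2445068359375, 161.7286376953125), (60.70195007324219, 46.791015625), 86.65631866455078)
body pts 4583
holder 5412 [0.46166178 0.10577246] [0.57539605 0.21557199] ((518.4100952148438, 158.72256469726562), (106.82825469970703, 106.64393615722656), 85.5692138671875)
time: 10.52
eef_pos: [0.518, 0.1606, 0.0861]
tcp_rot: [0.112, 0.994, 0.001, 0.004]
contact_force: [-1.0, 0.8, 8.9]
opening: 0.645
finger_force: 113.5
tcp [0.518  0.1606 0.0861] yaw 77.17 tilt [ 7.2e-03  5.0e-04 -1.0e+00] F [-1.   0.8  8.9] T [-0.02  0.17  0.07] q [ 0.11  0.13  2.   -0.    1.   -1.23]
lid x range -0.03247358828084678 0.027851445568022142
shoulder 1094 ((499.75042724609375, 162.8231658935547), (61.17702865600586, 26.022991180419922), 79.91841888427734)
body pts 5384
holder 5412 [0.46160382 0.1044135 ] [0.56778258 0.21599621] ((514.3807983398438, 159.27188110351562), (106.51631927490234, 98.69892120361328), 85.3779296875)
```

Turned 56° and the torque has died away. I'll lift gently and check the force: -0.5 N means lid only, -4.5 N means the jar is hanging on.

```bash
python3 -m inch '[[1,0,0,-0.001,0],[1,0,0,-0.002,0],[1,0,0,-0.004,0],[1,0,0,-0.006,0],[1,0,0,-0.006,0]]' && python3 chk.py
```

```text
time: 10.98
eef_pos: [0.5155, 0.1607, 0.0888]
tcp_rot: [0.113, 0.994, 0.001, 0.001]
contact_force: [1.8, 1.6, 1.3]
opening: 0.644
finger_force: 114.5
tcp [0.5155 0.1607 0.0888] yaw 76.99 tilt [ 1.9e-03  9.0e-04 -1.0e+00] F [1.8 1.6 1.3] T [ 0.32 -0.25  0.02] q [ 0.11  0.12  2.    0.    1.01 -1.23]
lid x range -0.03275835799961314 0.027396674050008174
shoulder 109 ((496.2165832519531, 166.53131103515625), (54.075767517089844, 15.152532577514648), 73.1670913696289)
body pts 5165
holder 5207 [0.46154983 0.10433179] [0.56654106 0.21565486] ((513.8339233398438, 159.1297607421875), (106.71812438964844, 97.45631408691406), 85.48289489746094)
```

```bash
python3 -m inch '[[1,0,0,-0.002,0],[1,0,0,-0.004,0],[1,0,0,-0.006,0],[1,0,0,-0.006,0]]' && python3 chk.py
```

```text
time: 11.37
eef_pos: [0.5149, 0.1603, 0.0944]
tcp_rot: [0.113, 0.994, -0.0, -0.0]
contact_force: [1.2, 1.1, -1.3]
opening: 0.639
finger_force: 113.9
tcp [0.5149 0.1603 0.0944] yaw 77.02 tilt [-0.e+00 -1.e-04 -1.e+00] F [ 1.2  1.1 -1.3] T [ 0.21 -0.18  0.  ] q [ 0.11  0.11  2.   -0.    1.03 -1.23]
lid x range -0.03275168994849926 0.027335252604635003
shoulder 51 ((495.4579162597656, 165.86453247070312), (53.39238357543945, 14.997894287109375), 73.10765075683594)
body pts 3812
holder 4989 [0.46153643 0.10487479] [0.56871032 0.21546348] ((514.9750366210938, 159.06460571289062), (106.53362274169922, 99.56645202636719), 85.54356384277344)
```

Lid only: the force is -1.3 N. I'll lift it straight up to about 3 cm above the mouth and look.

```bash
python3 -m inch '[[1,0,0,-0.008,0],[1,0,0,-0.018,0],[1,0,0,-0.03,0],[1,0,0,-0.04,0],[1,0,0,-0.042,0]]' && python3 -m inch '[[1,0,0,0,0],[1,0,0,0,0],[1,0,0,0,0]]' && python3 chk.py && python3 - <<'E'
from h import *
a=cam("scene");b=cam("top");w=cam("wrist")
for n,p in(("scene",a),("top",b),("wrist",w)):
    for q in("jar_mouth",):
        for d in ctrl.tip_of(q,p)[:3]: print(n,q,round(d["score"],2),d["at"],onz(p,d["at"],.114))
im=[cv2.resize(a["pixels"][190:300,225:365],(400,314),interpolation=2),cv2.resize(w["pixels"],(400,300))[:314]]
im[1]=cv2.copyMakeBorder(im[1],0,14,0,0,0);cv2.imwrite("pics/f.png",np.hstack(im)[...,::-1])
X=cloud(w);m=(abs(X[...,1]-.16)<.06)&(abs(X[...,0]-.5185)<.06)&(X[...,2]>.05)&(X[...,2]<.118)
P=X[m];print(m.sum(),np.histogram(P[:,2],14))
B=P[P[:,2]<.08];print("body",cv2.minAreaRect((B[:,:2]*1000).astype(np.float32)))
E
```

```text
time: 11.83
eef_pos: [0.5166, 0.1605, 0.1399]
tcp_rot: [0.113, 0.994, 0.001, 0.003]
contact_force: [0.8, -0.5, 0.4]
opening: 0.646
finger_force: 114.2
time: 12.08
eef_pos: [0.5144, 0.1603, 0.1358]
tcp_rot: [0.113, 0.994, -0.0, -0.001]
contact_force: [-0.6, -0.2, -0.8]
opening: 0.643
finger_force: 114.1
tcp [0.5144 0.1603 0.1358] yaw 77.01 tilt [-1.1e-03 -2.0e-04 -1.0e+00] F [-0.6 -0.2 -0.8] T [-0.02 -0.01 -0.05] q [ 0.11  0.06  1.97 -0.    1.11 -1.23]
lid x range -0.03294175300312368 0.027662290342160615
shoulder 43 ((493.26605224609375, 164.07875061035156), (50.33094787597656, 12.270750045776367), 78.439453125)
body pts 61
holder 3844 [0.46148438 0.10346144] [0.57547309 0.21547361] ((518.2137451171875, 158.79928588867188), (106.51144409179688, 106.48592376708984), 85.29332733154297)
scene jar_mouth 0.76 [252.2, 117.4] [ 0.52527457 -0.25908243  0.114     ]
scene jar_mouth 0.54 [290.2, 230.0] [0.51723888 0.16836288 0.114     ]
top jar_mouth 0.98 [344.4, 203.5] [ 0.53735769 -0.27008121  0.114     ]
top jar_mouth 0.72 [217.1, 209.6] [0.51126828 0.14835837 0.114     ]
top jar_mouth 0.58 [212.9, 211.6] [0.50445767 0.16209278 0.114     ]
2440 (array([ 62,  71,  74,  73,  74, 254, 906, 473,  84,  30,  34, 194, 104,
         7]), array([0.05003724, 0.05458108, 0.05912491, 0.06366874, 0.06821257,
       0.07275641, 0.07730024, 0.08184407, 0.0863879 , 0.09093174,
       0.09547557, 0.1000194 , 0.10456323, 0.10910707, 0.1136509 ]))
body ((509.0477600097656, 161.3029022216797), (64.17462921142578, 44.352821350097656), 86.23011779785156)
```

View pics/f.png

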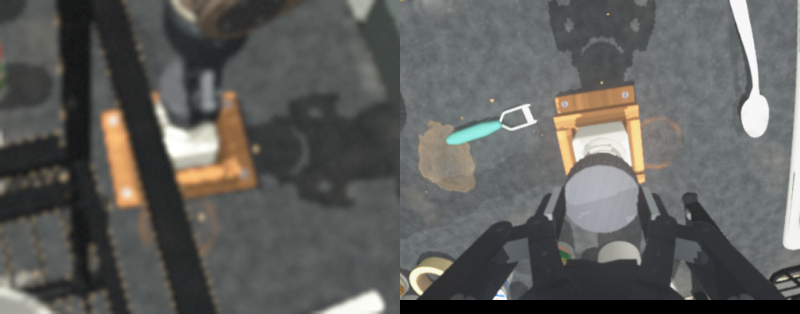

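The lid is off and held level, with its rim about 29 mm above the mouth. The jar stands square and seated in the well, and the peeler and spoon haven't moved. I'll nudge the lid 2 mm for centring and sign off.

```bash
python3 -m inch '[[1,-0.001,0,0,0],[1,-0.002,0.001,0,0],[1,-0.002,0.001,0,0],[1,-0.002,0.001,0,0],[1,-0.002,0.001,0,0]]' && python3 -m inch '[[1,0,0,0,0],[1,0,0,0,0],[1,0,0,0,0],[1,0,0,0,0]]' && python3 -c "
from plant import ctrl
print(ctrl.sign_off())"
```

```text
time: 12.85
eef_pos: [0.5171, 0.1609, 0.1363]
tcp_rot: [0.113, 0.994, 0.0, -0.0]
contact_force: [-0.8, 0.2, -0.1]
opening: 0.646
finger_force: 114.1
time: 13.18
eef_pos: [0.517, 0.1609, 0.1364]
tcp_rot: [0.113, 0.994, 0.0, 0.0]
contact_force: [0.4, 0.3, 0.4]
opening: 0.644
finger_force: 114.1
the job is handed in; nothing more can be done
None
```

The job is handed in at 13.2 s: the jar stands in the holder's well, and its unscrewed lid is held level and centred about 3 cm above the mouth (sign-off returned no verdict).

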